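# Set up the sitting-room console with tablets and headsets

## Robot

A 7-joint arm with a two-finger parallel gripper is mounted at the origin on the work surface. World frame = base frame: x ahead of the robot, y to its left, z up, the work surface at z = 0. Lengths are in m, angles in degrees, forces in N, time in s.
With the tool pointing down it reaches from about 0.35 to 0.775 m from the base axis. Payload 3.1 kg.
Tool frame: the origin (TCP) lies on the centre line of the jaws, within the pads' length; the fingertips stand 17 mm ahead of it and the grasp point (between the pads) lies 2 mm behind it (robot.tip_reach is the distance from the TCP to the fingertips, in m); z points along the fingers, y is the line along which they close (so a half turn about z gives the same grasp; the last joint's range is limited). The gripper opens to 85 mm and grips with 20 to 120 N. Pads are 22 mm wide; open, the fingers measure 114 mm over their backs; the gripper's body (76 mm by 85 mm) begins 54 mm behind the grasp point. The pads swing forward as they close: fully open they stand 13 mm farther back than shut.
Start: joints at [70.491, 17.813, 0.802, 86.603, -0.252, 75.585, -1.558], TCP at [0.162, -0.526, 0.248] pointing down, gripper open.
Joint ranges: [-154.91, 154.91], [-16.99, 109.72], [-72.82, 74.43], [7.12, 147.25], [-82.49, 262.49], [11.32, 116.49], [-174.64, 174.64]. Speed limits (degrees/s): [159.86, 159.86, 180, 180, 180, 180, 180].

## Interface

Orientations are given as [roll, pitch, yaw] about the fixed x, y, z axes, in that order (R = Rz(yaw) Ry(pitch) Rx(roll)).
In Python, from station import robot, fingers, vision, workorder, recognise gives the robot as it stands. Calls block until the motion is done:
- robot.move_to(position, orientation): joint-space move of the TCP to a pose.
- robot.line_to(position, orientation=None, velocity=0.15, f_stop=None): straight line of the TCP; orientation=None keeps the orientation; velocity is the mean speed in m/s. With f_stop (N) it stops when the force on the tool has changed by that much, and returns True; else False.
- robot.move_j(angles): joint-space move.
- fingers.gripper_to(opening, force=None): opening from 0.0 (shut) to 1.0 (fully open); force is the grip in N (None keeps the last); returns when the fingers have stopped.
- robot.pause(seconds).
- robot.inverse_kinematics(position, orientation): joint angles nearest the present ones, or None.
- vision.grab_frame(name): name is "scene" or "top" or "wrist"; returns the picture (384x512x3 uint8, red, green, blue); there is no depth.
- vision.calibration(name): a dict with "mtx" (3x3 intrinsics, pixels), "extrinsics" (4x4, takes a point from world to camera coordinates); the wrist camera has in their place "T_tool_cam" (4x4, takes a point from camera to tool coordinates, whose origin is the TCP and whose axes are the flange's). Camera axes: x right, y up, looking along -z (the intrinsics and any distortion apply to the point x, -y, -z); pixel columns grow to the right and rows downward; lengths in m; the calibration is good to about 2 mm. A picture is of the moment at which its call begins: read the wrist's pose just before it. calibration takes no time and is no camera call.
A pose or a line that the arm cannot do raises robot.PlanningError and nothing moves.
- workorder.close_job(): hands the job in; it is judged then, once.
Trained networks look in the newest picture that a camera, given by its name, has taken for a name from the list of things; names that differ only in an ending like _2 or _b are one class to them, and where a whole thing is asked for, a point or a joint stands for the part that bears it (a point fixed in the world has none). Each returns a list of dicts, best first, with "p" (0 to 1); they miss things now and then, are a little off and sometimes report something else, mostly with a low value. They report only what shows in the picture. A call takes as long as a camera call.
- recognise(label, camera): "rect" ([centre column, centre row, width, height] in pixels, round what is visible of it).
Readings, each from a call of its own:
- robot.current_time_s(): time.
- robot.current_joint_positions(): joint angles.
- robot.current_dq(): joint speeds.
- robot.current_joint_torque(): joint torques, N m.
- robot.current_tool_pos(): TCP position.
- robot.current_eef_rot(): TCP orientation.
- robot.current_contact_force(): force on the tool from outside, world axes, zero at the start.
- robot.current_torque(): the same for the moment, N m.
- robot.current_finger_gap(): opening from 0.0 (shut) to 1.0 (fully open).
- robot.current_gripper_force(): force on a finger pad.
Only numpy, scipy, OpenCV 4.12 (cv2) and the standard library are available. Lean on these libraries where they do the work, as an engineer would, in place of code of your own. Each camera call takes 0.05 s, during which the arm holds its last target. There are 200 camera calls.

## Task

Get the console ready for the guests: hang every headset over the bar of the headphone rack, a cup on either side and hanging free, and slide each charged tablet up out of the charging dock and set it on a stand of its own, centred on the ledge and leaning back with its screen to the front. Once no tablet is left in the dock, press its red power button fully in to switch the charger off, and leave the candles, mug, remote, book and dish where they are.

Things in the scene. Friction and masses are not known exactly. Their poses are not given: they have to be found in the camera images.
- headset_white: white rigid on-ear headset, 180 g, standing on its two flat-bottomed cups, headband arched up; may be absent. Origin under its middle; z up, y from cup to cup. 150 mm across (y), 147 high; cups 58 (x) x 30 (y) x 66 mm high, 90 mm clear between them; band 30 mm wide (x), 23 mm thick at the crown with its cushion (z 124 to 147), level there for 40 mm along y
- headset_white_crown (a point): underside of the white headset's band at the crown, 124 mm above its origin; it rests on the bar here
- headset_yellow: yellow rigid on-ear headset, 180 g, standing on its two flat-bottomed cups, headband arched up; may be absent. Origin under its middle; z up, y from cup to cup. 150 mm across (y), 147 high; cups 58 (x) x 30 (y) x 66 mm high, 90 mm clear between them; band 30 mm wide (x), 23 mm thick at the crown with its cushion (z 124 to 147), level there for 40 mm along y
- headset_yellow_crown (a point): underside of the yellow headset's band at the crown, 124 mm above its origin; it rests on the bar here
- headset_teal: teal rigid on-ear headset, 180 g, standing on its two flat-bottomed cups, headband arched up; may be absent. Origin under its middle; z up, y from cup to cup. 150 mm across (y), 147 high; cups 58 (x) x 30 (y) x 66 mm high, 90 mm clear between them; band 30 mm wide (x), 23 mm thick at the crown with its cushion (z 124 to 147), level there for 40 mm along y
- headset_teal_crown (a point): underside of the teal headset's band at the crown, 124 mm above its origin; it rests on the bar here
- rack: headphone rack, fixed, on the left or the right: dark wooden foot 360 x 70 x 12 mm, two brass posts and a round brass bar 18 mm in diameter along its x axis, free between the posts from x -160 to 160 mm. Origin under the foot's centre
- bar_mid (a point): top of the bar at mid-length, 142 mm above the table; axes as the rack's (x along the bar). A headset on the bar hangs 18 mm clear of the table; there is room for three, 90 mm apart
- dock: white charging dock, fixed, on the left or the right, 225 (x) x 150 (y) x 30 mm. Origin on the table under its middle slot; slots at x = -50, 0 and 50 mm, 16 mm wide (x), between grey dividers 120 mm wide (y) that stand 50 mm above the slot floor, which is 30 mm above the table
- tablet_red: tablet in a red bumper case, 220 g, 118 mm wide (y), 170 mm high (z), 11 mm thick (x), standing upright in a slot of the dock (it may lean a little); may be absent. Origin at the centre of its lower edge; x points out of the screen, away from the robot at the start
- tablet_green: tablet in a green bumper case, 220 g, 118 mm wide (y), 170 mm high (z), 11 mm thick (x), standing upright in a slot of the dock (it may lean a little); may be absent. Origin at the centre of its lower edge; x points out of the screen, away from the robot at the start
- tablet_blue: tablet in a blue bumper case, 220 g, 118 mm wide (y), 170 mm high (z), 11 mm thick (x), standing upright in a slot of the dock (it may lean a little); may be absent. Origin at the centre of its lower edge; x points out of the screen, away from the robot at the start
- stand_1_seat (a point): seat point of a fixed wooden tablet stand; its front is +x, z is upright. A back plate 90 mm wide, 118 long leans back (to -x) 0.35 rad from upright; a ledge at its foot is square to it and ends in a lip 24 mm in front of the plate, 10 mm high. A tablet's lower edge has its centre here when its back lies on the plate: 5.5 mm off the plate, 28 mm above the table
- stand_2_seat (a point): seat point of a fixed wooden tablet stand; its front is +x, z is upright. A back plate 90 mm wide, 118 long leans back (to -x) 0.35 rad from upright; a ledge at its foot is square to it and ends in a lip 24 mm in front of the plate, 10 mm high. A tablet's lower edge has its centre here when its back lies on the plate: 5.5 mm off the plate, 28 mm above the table
- stand_3_seat (a point): seat point of a fixed wooden tablet stand; its front is +x, z is upright. A back plate 90 mm wide, 118 long leans back (to -x) 0.35 rad from upright; a ledge at its foot is square to it and ends in a lip 24 mm in front of the plate, 10 mm high. A tablet's lower edge has its centre here when its back lies on the plate: 5.5 mm off the plate, 28 mm above the table
- power (a joint): travel of the dock's red power button, 0 (out) to 0.006 m (fully in); a spring returns it, 5 N when fully in
- power_top (a point): centre of the button's cap, 28 mm across, at the robot end of the dock; it is pressed straight down
- candle_left: a teal candle in a rope-wrapped glass, 75 mm across, 94 mm high; a bystander, origin under its centre
- candle_right: a teal candle in a rope-wrapped glass, 75 mm across, 94 mm high; a bystander, origin under its centre
- mug: a blue mug, 80 mm across, 90 mm high; a bystander, origin under its centre
- remote: a black remote control lying flat, 45 x 150 x 18 mm; a bystander, origin under its centre
- book: a paperback lying flat, 100 x 150 x 22 mm; a bystander, origin under its centre
- dish: a small terracotta dish, 84 mm across, 35 mm high; a bystander, origin under its centre

How it is judged:
By the outcome, as a careful person would: the job done as asked, in the order asked, and still so for the second after the job is handed in, with the robot touching nothing.
Of tablet_red, tablet_green, tablet_blue only 2 to 3 are there at a start; the rules pass over those that are not, and their reading is None.
Of headset_white, headset_yellow, headset_teal only 2 to 3 are there at a start; the rules pass over those that are not, and their reading is None.
At some moment in a run one of headset_white, headset_yellow, headset_teal may be knocked a few centimetres aside while the robot is not near it.
It also fails if it takes over 210 s, if anything falls off the work surface, if the arm or the gripper's body presses on something with over 40 N, if the wrist force passes 120 N, or if a joint passes its speed limit or range.

## Working session

There is one attempt and no reset: what is moved stays moved. The work goes in short steps, each a Python script; the robot and the scene stay as the last script left them, time stands still between calls to the robot, and variables do not carry over. Pictures are saved under pics/ and viewed, at most 16 in all, crops included, and the job is handed in when it is done.

```bash
ls; mkdir -p pics
python3 - <<'E'
from station import robot, fingers, vision, workorder, recognise
import cv2, numpy as np
np.set_printoptions(precision=4,suppress=True)
for n in ("scene","top"):
    im=vision.grab_frame(n); cv2.imwrite(f"pics/{n}0.png",cv2.resize(im[:,:,::-1],None,fx=1.5,fy=1.5,interpolation=cv2.INTER_CUBIC))
    c=vision.calibration(n); print(n,c)
print(vision.calibration("wrist"))
print(robot.current_eef_rot(), robot.tip_reach, robot.current_time_s())
E
```

```text
pics
scene {'mtx': array([[456.9965,   0.    , 252.7857],
       [  0.    , 456.9965, 187.8851],
       [  0.    ,   0.    ,   1.    ]]), 'extrinsics': array([[-0.8494,  0.5277, -0.0076,  0.519 ],
       [-0.4347, -0.6913,  0.5772,  0.1895],
       [ 0.2994,  0.4936,  0.8166, -1.958 ],
       [ 0.    ,  0.    ,  0.    ,  1.    ]])}
top {'mtx': array([[417.5475,   0.    , 269.4255],
       [  0.    , 417.5475, 195.3602],
       [  0.    ,   0.    ,   1.    ]]), 'extrinsics': array([[-0.0243, -0.9996, -0.0173,  0.0304],
       [ 0.9965, -0.0256,  0.0794, -0.5853],
       [-0.0798, -0.0153,  0.9967, -1.3216],
       [ 0.    ,  0.    ,  0.    ,  1.    ]])}
{'mtx': array([[291.1456,   0.    , 254.7744],
       [  0.    , 291.1456, 190.1557],
       [  0.    ,   0.    ,   1.    ]]), 'T_tool_cam': array([[ 0.0012,  0.9601,  0.2798,  0.0713],
       [ 1.    , -0.0015,  0.0009, -0.0009],
       [ 0.0013,  0.2798, -0.9601, -0.1259],
       [ 0.    ,  0.    ,  0.    ,  1.    ]])}
[-179.8773    0.0066   17.1271] 0.017 0.1
```

View pics/scene0.png

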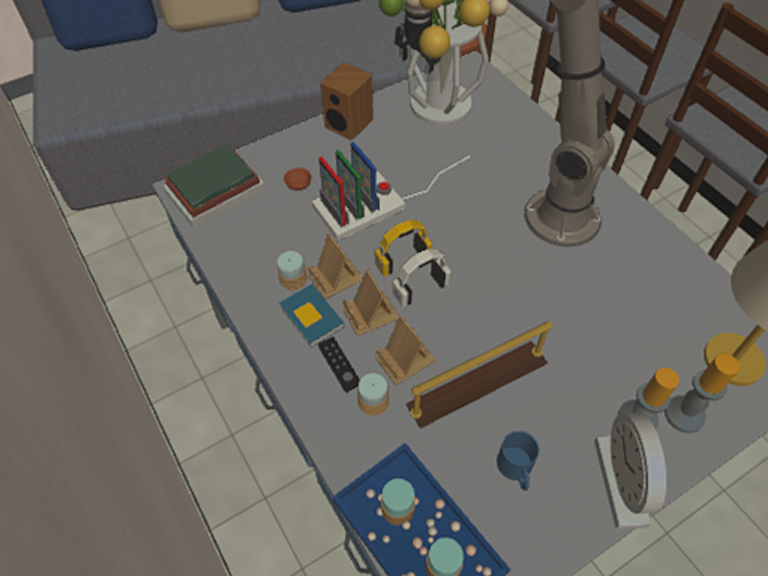

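View pics/top0.png

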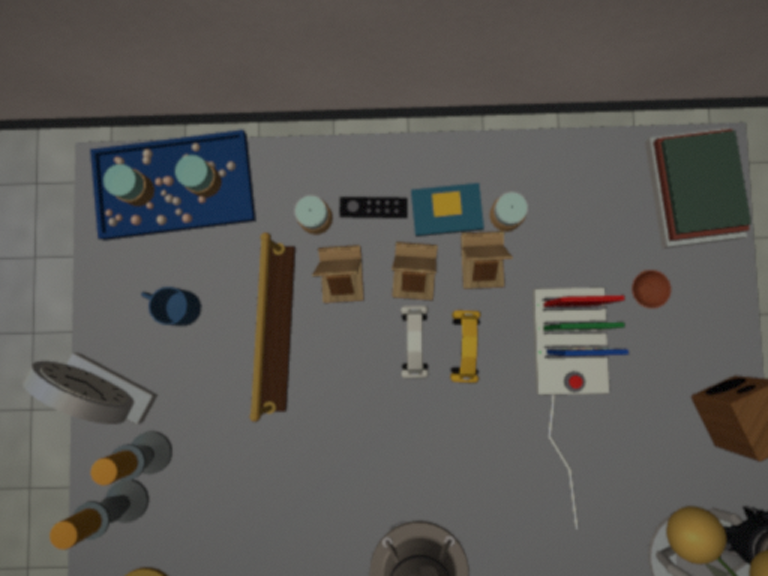

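The top view (1.5x pixels) shows the rack on the left around (270,328) and the stands near (341,275), (414,272) and (485,262). The white headset is at (414,342) and the yellow at (466,347). Red, green and blue tablets stand in the dock at rows 300, 326 and 352, and the button is at (574,381). There is no teal headset. Next I'll take closer wrist views.

```bash
cat > h.py <<'E'
from station import robot, fingers, vision, workorder, recognise
import cv2, numpy as np
from scipy.spatial.transform import Rotation as Ro
np.set_printoptions(precision=4,suppress=True)
F=np.diag([1,-1,-1])
def rpy(R): return Ro.from_matrix(R).as_euler('xyz',degrees=True)
def tool():
    T=np.eye(4);T[:3,:3]=Ro.from_euler('xyz',robot.current_eef_rot(),degrees=True).as_matrix();T[:3,3]=robot.current_tool_pos();return T
def cam(n,T=None):
    """K, T_cam_world (camera axes x right,y up)"""
    c=vision.calibration(n)
    return (c["mtx"], c["extrinsics"] if n!="wrist" else np.linalg.inv((tool() if T is None else T)@c["T_tool_cam"]))
def proj(K,E,P):
    P=np.atleast_2d(P); q=(P@E[:3,:3].T+E[:3,3])@F; q=q@K.T; return q[:,:2]/q[:,2:]
def ray(K,E,uv):
    d=np.linalg.inv(K)@[uv[0],uv[1],1]; C=np.linalg.inv(E); return C[:3,3], C[:3,:3]@(F@d)
def at_z(K,E,uv,z):
    o,d=ray(K,E,uv); return o+d*(z-o[2])/d[2]
def snap(n,name=None,scale=1.5):
    T=tool(); im=vision.grab_frame(n)[:,:,::-1].copy(); K,E=cam(n,T)
    if name:
        cv2.imwrite(f"pics/{name}_raw.png",im); np.savez(f"pics/{name}.npz",K=K,E=E)
        cv2.imwrite(f"pics/{name}.png",cv2.resize(im,None,fx=scale,fy=scale,interpolation=cv2.INTER_CUBIC))
    return im,K,E
def down(yaw): return [180,0,yaw]
E
python3 - <<'E'
from h import *
K,E=cam("top")
for n,u,z in [("s1",(341,275),.05),("s2",(414,272),.05),("s3",(485,262),.05),("dock",(571,340),.03),("but",(574,381),.04),("red",(584,300),.2),("blue",(586,352),.2),("racktop",(262,240),.142),("rackbot",(256,415),.142),("white",(414,342),.147),("yel",(466,347),.147),("dish",(651,289),.03)]:
    print(n,at_z(K,E,np.array(u)/1.5,z)[:2])
for p in [(.5,-.2,.42),(.5,0.1,.42),(.45,.2,.42)]:
  print(robot.inverse_kinematics(p,down(0)))
E
```

```text
s1 [0.6254 0.1479]
s2 [ 0.6278 -0.0065]
s3 [ 0.645  -0.1567]
dock [ 0.4767 -0.3347]
but [ 0.3913 -0.3346]
red [ 0.5502 -0.32  ]
blue [ 0.4542 -0.3192]
racktop [0.6889 0.2927]
rackbot [0.347  0.3065]
white [ 0.4804 -0.0029]
yel [ 0.4683 -0.1031]
dish [ 0.5805 -0.5087]
[ 32.8922  16.2981 -18.4618  65.6314   5.1599  98.8325 -74.0809]
[  27.9945   19.7265  -60.143    69.3121   17.2978  100.0987 -117.5045]
[  13.9106   15.1607  -53.2424   72.0877   12.2313   98.5074 -126.5172]
```

Run:
```python
from h import *
for i,p in enumerate([(.42,-.28,.42),(.47,-.03,.42),(.42,.2,.42)]):
    robot.move_to(p,down(0)); robot.pause(.2); snap("wrist",f"w{i}",1.5)
print(robot.current_joint_positions(),robot.current_time_s())
```

```text
[   2.193     8.1795  -34.7165   76.3972    4.6942   96.8628 -121.8761] 4.25
```

View pics/w0.png

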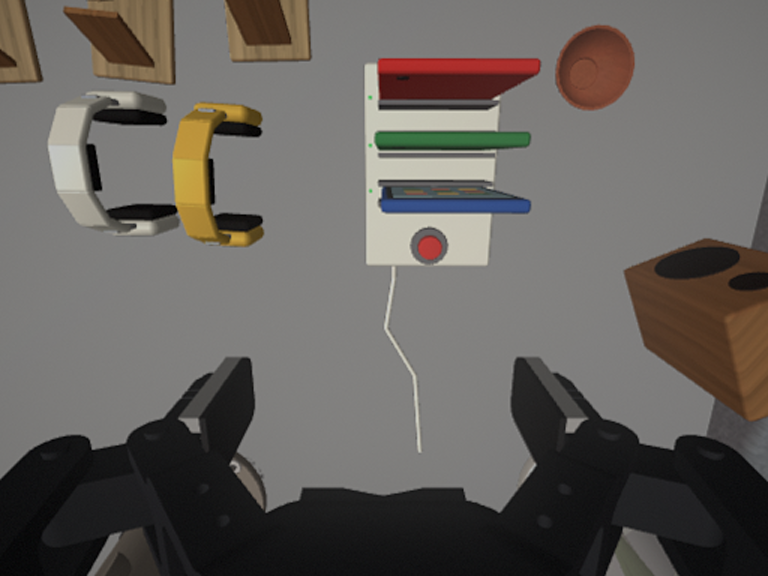

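View pics/w1.png

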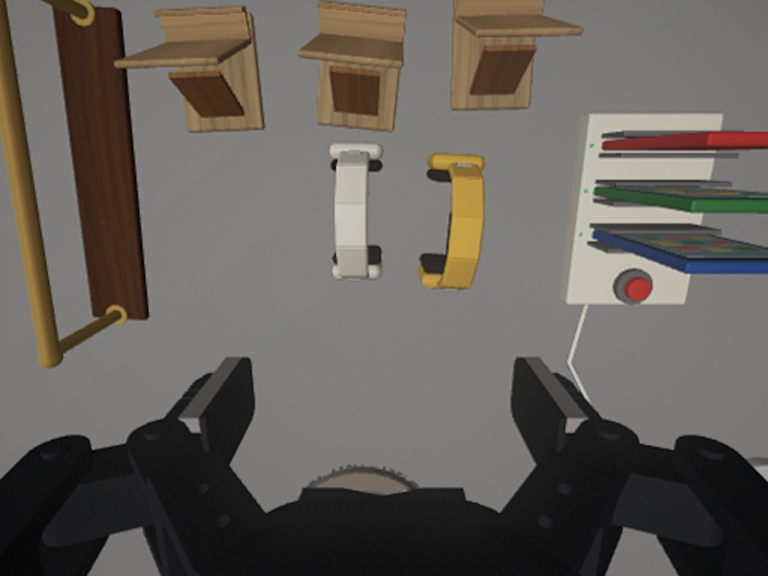

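View pics/w2.png

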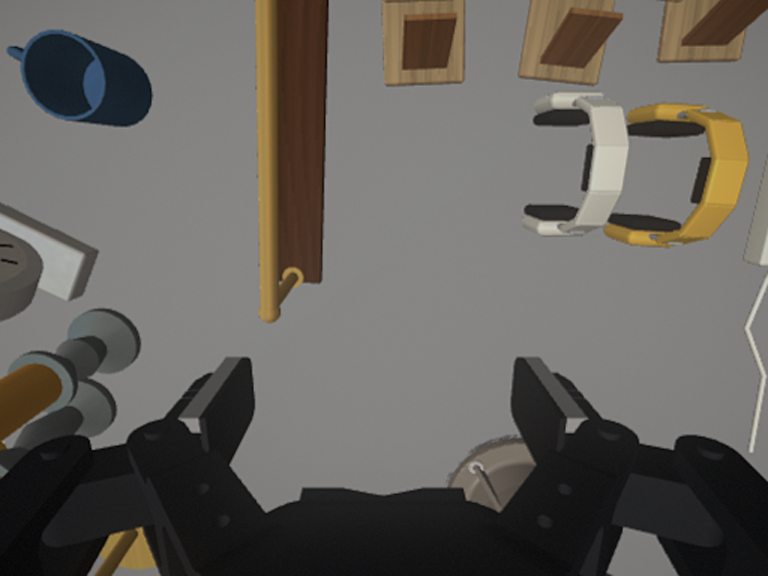

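The wrist views show the stands with their ledge on the far (+x) side and the prop towards the robot. They therefore face +x, as the screens do. The red tablet leans away and the blue one leans back slightly. The bar runs along world x and the headsets' cup-to-cup axes run along x. Next come precise views for fitting.

Run:
```python
from h import *
robot.move_to((.40,-.32,.45),down(0)); robot.pause(.3); im0,_,_=snap("wrist","d0")
robot.move_to((.62,-.005,.40),down(0)); robot.pause(.3); im1,_,_=snap("wrist","s0")
cv2.imwrite("pics/c_d0.png",cv2.resize(im0[0:240,100:420],None,fx=2.5,fy=2.5,interpolation=cv2.INTER_CUBIC))
cv2.imwrite("pics/c_s0.png",cv2.resize(im1[40:220,90:410],None,fx=2.5,fy=2.5,interpolation=cv2.INTER_CUBIC))
for n,p in [("p",(.6,0))]: print(robot.current_tool_pos(),robot.current_time_s())
```

```text
[ 0.6199 -0.0057  0.4002] 8.275
```

View pics/c_d0.png

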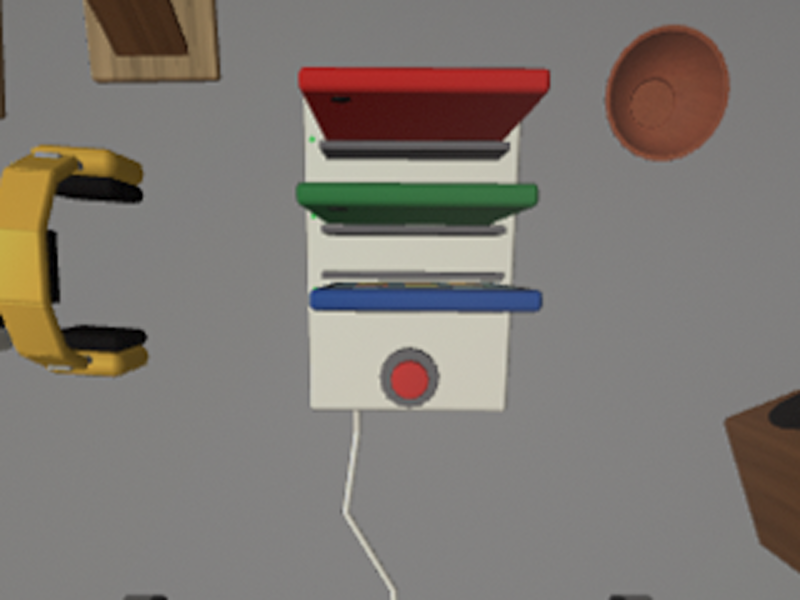

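View pics/c_s0.png

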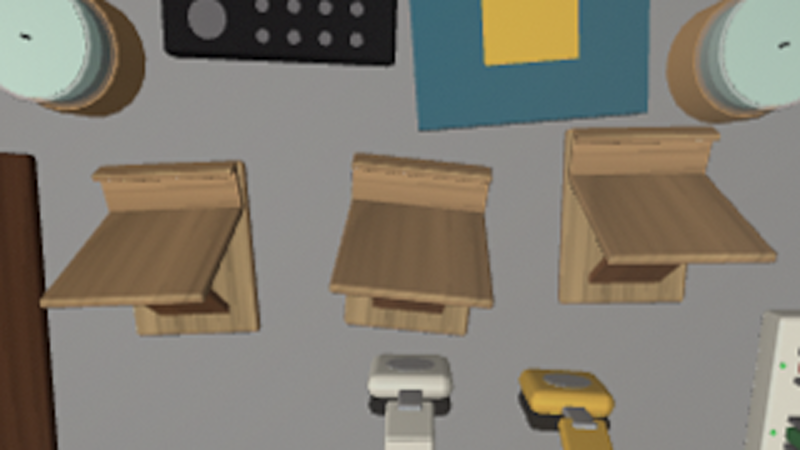

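c_d0 (2.5x, offset (100,0)) shows the tablet top edges: red columns 299–549 near row 80, green 297–538 near row 195, blue 310–542 near row 300. The button cap is at (409,379). c_s0 shows the three ledges clearly on the far side, and I read off the plate-top, plate-foot and lip corners for the fit.

Run:
```python
from h import *
from scipy.optimize import least_squares
a=.35; n=np.array([np.cos(a),0,np.sin(a)]); u=np.array([-np.sin(a),0,np.cos(a)]); Y=np.array([0,1,0])
d=np.load("pics/s0.npz"); K,E=d["K"],d["E"]
S=[[(44,300),(206,298),(110,212),(240,207),(95,168),(243,161)],
   [(332,289),(493,300),(352,200),(487,208),(355,154),(491,169)],
   [(606,257),(775,254),(571,176),(707,172),(567,129),(718,130)]]
def model(p,w):
    out=[]
    for q,h in [(-5.5*n+118*u,45),(-5.5*n,45),(18.5*n+10*u,w)]:
        for s in (1,-1): out.append(q+s*h*Y)
    L=np.array(out)/1000; c,s=np.cos(p[2]),np.sin(p[2])
    return L@np.array([[c,s,0],[-s,c,0],[0,0,1]])+[p[0],p[1],.028]
for i,s in enumerate(S):
    px=np.array(s)/2.5+[90,40]
    f=lambda p:(proj(K,E,model(p,p[3]*1000))-px).ravel()
    r=least_squares(f,[.66,0,0,.048]); print("stand",r.x[:2],np.degrees(r.x[2]),r.x[3],"res",r.fun.reshape(-1,2).round(1).tolist())
d=np.load("pics/d0.npz"); K,E=d["K"],d["E"]
P=lambda c,z: at_z(K,E,np.array(c)/2.5+[100,0],z)
for nme,pts in dict(red=[(299,80),(549,80),(424,69),(424,92)],green=[(297,195),(538,195),(417,184),(417,206)],blue=[(310,300),(542,300),(426,290),(426,310)]).items():
    q=[P(p,.2) for p in pts]; print(nme,"mid",(q[0]+q[1])[:2]/2,"w",np.linalg.norm(q[0]-q[1]),"x far/near",q[2][0],q[3][0],"yawdx",q[0][0]-q[1][0])
print("button",P((409,379),.045)); print("dock near corners",P((310,409),.03),P((505,409),.03))
for r in [(145),(230),(275)]: print("div",P((415,r),.08))
```

```text
stand [0.6693 0.1517] 1.7020174902069978 0.04750897883451804 res [[-1.2, -1.8], [0.5, -3.0], [0.7, -2.0], [2.2, -1.7], [-1.0, 4.0], [-1.0, 5.0]]
stand [ 0.6718 -0.01  ] -4.766318114437462 0.04365971395479242 res [[-0.5, -3.1], [1.8, -2.0], [-0.1, -1.9], [-0.4, -0.5], [-0.6, 4.7], [-0.5, 3.4]]
stand [ 0.6918 -0.1523] 0.7877090053657895 0.04752705136264944 res [[0.0, -1.9], [0.4, -1.7], [-1.6, -2.0], [-1.5, -1.2], [1.2, 4.3], [1.2, 3.0]]
red mid [ 0.5529 -0.3351] w 0.11607812210713286 x far/near 0.557521389141982 0.5479152006685557 yawdx -0.00024266007755324726
green mid [ 0.5029 -0.3328] w 0.11653734772466023 x far/near 0.5078972268249905 0.49793480557662867 yawdx -0.0002588186557060945
blue mid [ 0.4535 -0.3378] w 0.11659346378968641 x far/near 0.458402796043767 0.4486200723586081 yawdx -0.00027397070872947626
button [ 0.3899 -0.3343  0.045 ]
dock near corners [ 0.3645 -0.2596  0.03  ] [ 0.3649 -0.408   0.03  ]
div [ 0.5424 -0.3354  0.08  ]
div [ 0.4919 -0.3361  0.08  ]
div [ 0.4638 -0.3364  0.08  ]
```

```bash
cat > fit.py <<'E'
from h import *
from scipy.optimize import least_squares
a=.35; n=np.array([np.cos(a),0,np.sin(a)]); u=np.array([-np.sin(a),0,np.cos(a)]); Y=np.array([0,1,0])
d=np.load("pics/s0.npz"); K,E=d["K"],d["E"]
S=[[(44,300),(206,298),(110,212),(240,207),(95,168),(243,161)],
   [(332,289),(493,300),(352,200),(487,208),(355,154),(491,169)],
   [(606,257),(775,254),(571,176),(707,172),(567,129),(718,130)]]
def model(p,w,l):
    out=[]
    for q,h in [(-5.5*n+118*u,45),(-5.5*n,45),((l-5.5)*n+10*u,w)]:
        for s in (1,-1): out.append(q+s*h*Y)
    L=np.array(out)/1000; c,s=np.cos(p[2]),np.sin(p[2])
    return L@np.array([[c,s,0],[-s,c,0],[0,0,1]])+[p[0],p[1],.028]
PX=[np.array(s)/2.5+[90,40] for s in S]
f=lambda p:np.concatenate([(proj(K,E,model(p[3*i:3*i+3],p[9]*1000,p[10]*1000))-PX[i]).ravel() for i in range(3)])
r=least_squares(f,[.66,.15,0,.66,0,0,.68,-.15,0,.048,.024])
for i in range(3): print(r.x[3*i:3*i+2],np.degrees(r.x[3*i+2]),r.fun.reshape(3,6,2)[i].round(1).tolist())
print(r.x[9:])
E
python3 fit.py
```

```text
[0.6667 0.1512] 1.1723639019093561 [[-0.9, -0.1], [0.8, -0.7], [1.1, -0.6], [2.6, 0.2], [-0.9, -0.1], [-2.5, 1.5]]
[ 0.6691 -0.0098] -4.79721756301378 [[-0.6, -1.1], [1.5, -0.0], [-0.2, -0.3], [-0.6, 1.1], [-1.8, 0.8], [1.4, -0.2]]
[ 0.6891 -0.1519] 1.2966375890943214 [[-0.1, 0.4], [0.2, 0.0], [-1.9, -0.1], [-1.8, 0.2], [2.5, 0.6], [0.9, -1.2]]
[0.0457 0.0331]
```

```bash
cat > hs.py <<'E'
from h import *
def mask(im,color):
    hsv=cv2.cvtColor(im,cv2.COLOR_BGR2HSV)
    if color=="yellow": return cv2.inRange(hsv,(18,120,80),(32,255,255))
    return cv2.inRange(hsv,(0,0,150),(180,60,255))
def locate(color,xy,z=.30,name=None):
    """camera straight over the expected crown; returns crown xy, yaw of the headset's y axis (deg) and extents"""
    for k in range(2):
        robot.move_to((xy[0]-.071,xy[1],z),down(0)); robot.pause(.3)
        im,K,E=snap("wrist",name and f"{name}{k}")
        m=mask(im,color); u0,v0=proj(K,E,[xy[0],xy[1],.13])[0]
        n,l,st,c=cv2.connectedComponentsWithStats(m)
        ok=[i for i in range(1,n) if st[i,4]>60 and np.hypot(c[i][0]-u0,c[i][1]-v0)<110]
        pts=np.argwhere(np.isin(l,ok))[:,::-1]
        h=cv2.convexHull(pts.astype(np.float32))[:,0]
        q=np.array([at_z(K,E,p,.1)[:2] for p in h])
        (cx,cy),wh,ang=cv2.minAreaRect((q*1000).astype(np.float32))
        yaw=ang if wh[0]>wh[1] else ang+90
        yaw=(yaw+90)%180-90     # direction of long axis from world x
        xy=np.array([cx,cy])/1000
        print(color,xy,"long axis deg from x",round(yaw,2),"size",wh, robot.current_time_s())
    return xy,yaw
E
python3 - <<'E'
from hs import *
d=np.load("pics/w2.npz"); K,E=d["K"],d["E"]; im=cv2.imread("pics/w2_raw.png"); hsv=cv2.cvtColor(im,cv2.COLOR_BGR2HSV)
m=cv2.inRange(hsv,(12,90,60),(30,255,255)); R=[]
for r in range(5,175,10):
    c=np.where(m[r,160:200])[0]+160
    if len(c): R.append([*at_z(K,E,((c.min()+c.max()+1)/2,r+.5),.133)[:2],c.max()-c.min()+1])
R=np.array(R); print(R[::4]); f=np.polyfit(R[:,0],R[:,1],1); print("bar y=",f,"yaw",np.degrees(np.arctan(f[0])),"rms",np.std(R[:,1]-np.polyval(f,R[:,0])))
print("near bar end",at_z(K,E,(270/1.5,320/1.5),.133),"foot end",at_z(K,E,(305/1.5,283/1.5),.012))
K,E=cam("top"); print("top: ends",at_z(K,E,(265/1.5,234/1.5),.133),at_z(K,E,(256/1.5,420/1.5),.133),"foot",at_z(K,E,(283/1.5,247/1.5),.012),at_z(K,E,(275/1.5,412/1.5),.012))
print(locate("white",(.48,-.003),name="hw"))
E
```

```text
[[ 0.6114  0.2863 29.    ]
 [ 0.5661  0.2888 28.    ]
 [ 0.5175  0.2943 25.    ]
 [ 0.4652  0.2959 26.    ]
 [ 0.4088  0.2984 26.    ]]
bar y= [-0.0527  0.3197] yaw -3.0182582119713794 rms 0.001029813203318243
near bar end [0.3353 0.3126 0.133 ] foot end [0.3394 0.2976 0.012 ]
top: ends [0.7024 0.2888 0.133 ] [0.3364 0.3088 0.133 ] foot [0.6946 0.2783 0.012 ] [0.3384 0.2987 0.012 ]
white [0.4828 0.0001] long axis deg from x -1.17 size (45.75607681274414, 130.5209503173828) 9.55
white [0.4827 0.0007] long axis deg from x -1.09 size (45.836952209472656, 131.1956024169922) 10.15
(array([0.4827, 0.0007]), -1.0859146118164062)
```

Run:
```python
from hs import *
im=cv2.imread("pics/w2_raw.png"); hsv=cv2.cvtColor(im,cv2.COLOR_BGR2HSV)
print(hsv[60,165:222:2].tolist())
d=np.load("pics/w2.npz"); K,E=d["K"],d["E"]
for s in (130,160,175):
    m=cv2.inRange(hsv,(12,100,s-30),(30,255,255)); R=[]
    for r in range(5,195,5):
        c=np.where(m[r,160:200])[0]+160
        if len(c): R.append([*at_z(K,E,((c.min()+c.max()+1)/2,r+.5),.133)[:2],len(c)])
    R=np.array(R); f=np.polyfit(R[:,0],R[:,1],1); print(s,f,np.degrees(np.arctan(f[0])),np.polyval(f,.5185),"w",np.median(R[:,2]),np.std(R[:,1]-np.polyval(f,R[:,0])))
fr=(.47,.29,.33)
for p,y in [((.4827,.0007,.141),-1.1),((.4827,.0007,.33),-1.1),(fr,87),(fr,-93),((.47,.29,.159),87),((.47,.29,.159),-93),((.57,.285,.33),-93),((.57,.285,.33),87),((.45,-.33,.18),90),((.45,-.33,.18),-90)]:
    q=robot.inverse_kinematics(p,down(y)); print(p,y,None if q is None else np.round(q,1))
```

```text
[[15, 4, 131], [15, 4, 131], [0, 2, 131], [19, 108, 160], [20, 137, 166], [20, 135, 160], [20, 144, 170], [18, 148, 146], [19, 152, 114], [19, 152, 94], [15, 146, 68], [11, 145, 65], [12, 148, 62], [11, 148, 67], [11, 140, 69], [11, 148, 69], [11, 145, 72], [11, 148, 69], [12, 143, 68], [12, 145, 67], [12, 148, 69], [11, 145, 72], [11, 151, 71], [12, 149, 65], [11, 141, 67], [11, 150, 63], [14, 41, 69], [10, 6, 135], [20, 6, 132]]
130 [-0.0413  0.3234] -2.365366025851164 0.3019724636457993 w 11.0 0.002616394475134552
160 [-0.0392  0.3236] -2.243342502549073 0.3033076650414871 w 9.0 0.0029636062923451287
175 [-0.0379  0.3236] -2.1708429174401287 0.30395193346852073 w 8.0 0.003121611934831488
(0.4827, 0.0007, 0.141) -1.1 [ 15.7  16.8 -21.5 105.3   7.1  59.2 -99.8]
(0.4827, 0.0007, 0.33) -1.1 [ 16.5   9.2 -21.8  86.8   3.4  84.7 -96.4]
(0.47, 0.29, 0.33) 87 [ -5.3  20.8 -40.2  75.8  13.3  88.1 -47.1]
(0.47, 0.29, 0.33) -93 [  6.3  27.  -61.7  75.4  23.6  91.  124.9]
(0.47, 0.29, 0.159) 87 [ -5.9  26.5 -37.9  92.9  17.4  66.6 -50.9]
(0.47, 0.29, 0.159) -93 [  7.9  35.2 -61.7  92.5  32.2  72.1 117.3]
(0.57, 0.285, 0.33) -93 [  1.7  38.5 -61.8  59.6  33.7  98.1 128.5]
(0.57, 0.285, 0.33) 87 [ -7.3  32.  -38.9  60.1  19.5  93.8 -43.3]
(0.45, -0.33, 0.18) 90 [40.7 21.7 -8.2 91.2  3.3 67.3 31.7]
(0.45, -0.33, 0.18) -90 [  35.4   21.4   -1.2   91.4    0.5   67.1 -145.9]
```

```bash
cat >> hs.py <<'E'
def pick_headset(xy,yaw):
    fingers.gripper_to(.72)
    robot.move_to((*xy,.24),down(yaw)); robot.line_to((*xy,.141),down(yaw),velocity=.12)
    fingers.gripper_to(0,force=40)
    print("gap",robot.current_finger_gap(),"pad",robot.current_gripper_force(),robot.current_tool_pos())
    robot.line_to((*xy,.34),down(yaw),velocity=.2)
E
python3 - <<'E'
from hs import *
im=cv2.imread("pics/w2_raw.png"); hsv=cv2.cvtColor(im,cv2.COLOR_BGR2HSV)
d=np.load("pics/w2.npz"); K,E=d["K"],d["E"]
m=cv2.inRange(hsv,(16,80,80),(30,255,255)); R=[]
for r in range(5,172,4):
    c=np.where(m[r,160:200])[0]+160
    R.append([*at_z(K,E,((c.min()+c.max()+1)/2,r+.5),.133)[:2],len(c)])
R=np.array(R); f=np.polyfit(R[:,0],R[:,1],1); print(f,np.degrees(np.arctan(f[0])),np.polyval(f,.5185),"w",np.median(R[:,2]),np.std(R[:,1]-np.polyval(f,R[:,0])))
pick_headset((.4827,.0007),-1.1)
robot.pause(.2); snap("wrist","hold1"); print("gap",robot.current_finger_gap(),robot.current_contact_force(),robot.current_time_s())
E
```

```text
[-0.064   0.3346] -3.661534879545671 0.30139828967398996 w 13.0 0.0002848147418376333
gap 0.34105953113190685 pad 39.788217935711145 [0.4833 0.0004 0.1418]
gap 0.3429861887514993 [ 0.3621  0.0541 -2.2851] 13.725
```

View pics/hold1.png

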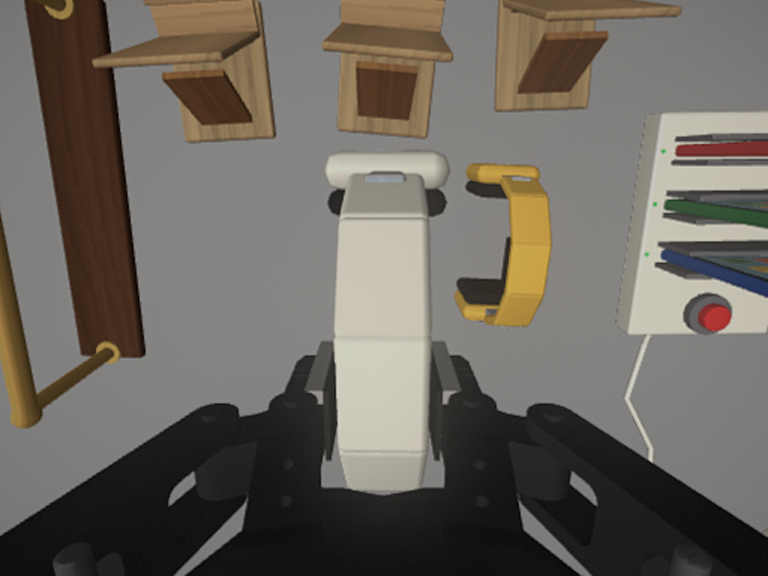

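The white headset is held squarely, with the pads on the crown. Next I'll hang it.

```bash
cat >> hs.py <<'E'
BY=86.3
def hang(bx):
    b=(bx,.3346-.064*bx)
    robot.line_to((*b,.34),down(BY),velocity=.2)
    robot.line_to((*b,.172),velocity=.12)
    hit=robot.line_to((*b,.155),velocity=.02,f_stop=3.)
    print("hit",hit,robot.current_tool_pos(),robot.current_contact_force())
    fingers.gripper_to(.55); robot.pause(.2)
    robot.line_to((*b,.26),velocity=.1)
    print(robot.current_contact_force(),robot.current_time_s())
E
python3 - <<'E'
from hs import *
hang(.4685)
xy,yaw=locate("yellow",(.47,-.1),name="hy")
pick_headset(xy,yaw)
print("gap",robot.current_finger_gap())
hang(.5685)
robot.move_to((.42,.2,.42),down(0)); robot.pause(.2); snap("wrist","hung"); print(robot.current_time_s())
E
```

```text
hit True [0.4684 0.3045 0.1593] [-0.0871  0.5547  4.1796]
[ 0.1013 -0.6692 -0.5514] 19.2667
yellow [ 0.4705 -0.1069] long axis deg from x -3.75 size (50.13700866699219, 132.3516082763672) 21.1417
yellow [ 0.4705 -0.1075] long axis deg from x -3.7 size (50.1681022644043, 132.3739776611328) 21.7417
gap 0.337388475703406 pad 39.940574169158936 [ 0.4711 -0.1078  0.1418]
gap 0.34261439928256665
hit True [0.5684 0.2981 0.1596] [ 0.3801 -0.8347  4.4277]
[ 0.3187 -0.2977  0.2431] 31.0833
32.4917
```

View pics/hung.png

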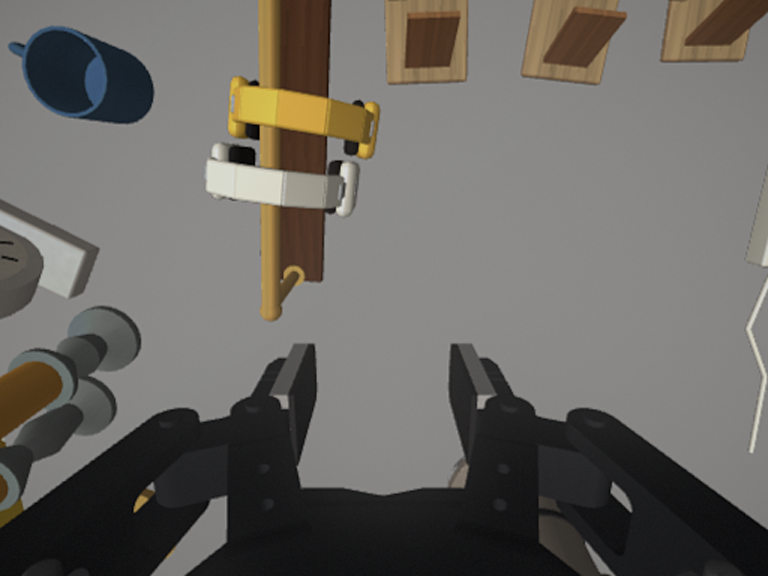

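Both headsets straddle the bar, and the band centres at about (282,185) and (305,105) lie over it. Next is the first tablet, blue, which goes to the far-left stand.

```bash
cat > tab.py <<'E'
from h import *
A=.35
SEAT={1:(.6667,.1512,1.2),2:(.6691,-.0098,-4.8),3:(.6891,-.1519,1.3)}
TAB=dict(red=(.5529,-.3351),green=(.5029,-.3328),blue=(.4535,-.3378))
def axes(k):
    x,y,psi=SEAT[k]; Rz=Ro.from_euler('z',psi,degrees=True).as_matrix()
    n=Rz@[np.cos(A),0,np.sin(A)]; u=Rz@[-np.sin(A),0,np.cos(A)]; Y=Rz@[0,1,0]
    return np.array([x,y,.028]),n,u,rpy(np.column_stack([Y,n,-u]))
def pose(k,h,off):
    s,n,u,o=axes(k); return s+u*h+n*off,o
def pick(c):
    xy=TAB[c]; fingers.gripper_to(.32)
    robot.move_to((*xy,.29),down(90)); hit=robot.line_to((*xy,.187),velocity=.1,f_stop=6)
    if hit: print("HIT",robot.current_tool_pos()); return False
    fingers.gripper_to(0,force=50); robot.pause(.1)
    p=robot.current_tool_pos(); print(c,"gap",robot.current_finger_gap(),p,robot.current_contact_force())
    robot.line_to((*xy,.25),velocity=.06); robot.line_to((*xy,.365),velocity=.2)
    print("lifted gap",robot.current_finger_gap(),robot.current_contact_force())
    return True
def place(k,g=.157):
    p,o=pose(k,g+.06,.007); q=np.array(p); 
    robot.line_to((q[0],q[1],max(q[2],.36)),o,velocity=.2); robot.line_to(p,o,velocity=.15)
    p,o=pose(k,g+.012,.007); robot.line_to(p,o,velocity=.1)
    p,o=pose(k,g-.008,.007); hit=robot.line_to(p,o,velocity=.02,f_stop=3)
    s,n,u,_=axes(k); t=np.array(robot.current_tool_pos()); h=(t-s)@u; print("ledge",hit,"h",h,robot.current_contact_force())
    if not hit: return False
    robot.line_to(t+u*.001,o,velocity=.02)
    hit=robot.line_to(t+u*.001-n*.014,o,velocity=.02,f_stop=2.5)
    t=np.array(robot.current_tool_pos()); print("plate",hit,"off",(t-s)@n,robot.current_contact_force(),robot.current_time_s())
    return True
def release(k):
    s,n,u,o=axes(k); t=np.array(robot.current_tool_pos())
    fingers.gripper_to(.4); robot.pause(.2); robot.line_to(t+u*.09,o,velocity=.1)
    print("released",robot.current_contact_force(),robot.current_time_s())
E
python3 - <<'E'
from tab import *
for k in SEAT:
    for h in (.217,.157): print(k,[np.round(robot.inverse_kinematics(*pose(k,h,.007)),1)])
if pick("blue"): place(1)
snap("scene","sc1",1.5); im=cv2.imread("pics/sc1_raw.png"); cv2.imwrite("pics/sc1c.png",cv2.resize(im[80:290,130:410],None,fx=2.8,fy=2.8,interpolation=cv2.INTER_CUBIC))
E
```

```text
1 [array([ 16.2,  18.7, -44.6,  96. ,  26.1,  54.1, -36. ])]
1 [array([ 14. ,  24.2, -42.7,  97.8,  32.1,  48.8, -40.5])]
2 [array([ 27.9,  14.6, -36.9,  99. ,  16.4,  50.4, -19.8])]
2 [array([ 26.5,  20.5, -36.6, 100.7,  22.8,  44.6, -24.8])]
3 [array([ 38.3,  18.8, -29.5,  92.8,   6. ,  51.1,  10.1])]
3 [array([ 38.3,  24.4, -31.6,  94.4,  11.6,  45.2,   5.7])]
blue gap 0.1201095461267861 [ 0.4541 -0.3382  0.188 ] [ 0.6147 -0.0738  3.749 ]
lifted gap 0.12280579883463091 [-0.1192 -0.1446 -2.9838]
ledge True h 0.15733773313637955 [-1.4837 -0.9525  4.3322]
plate True off 0.0018536945181393415 [2.6419 1.1626 0.7721] 44.2917
```

View pics/sc1c.png

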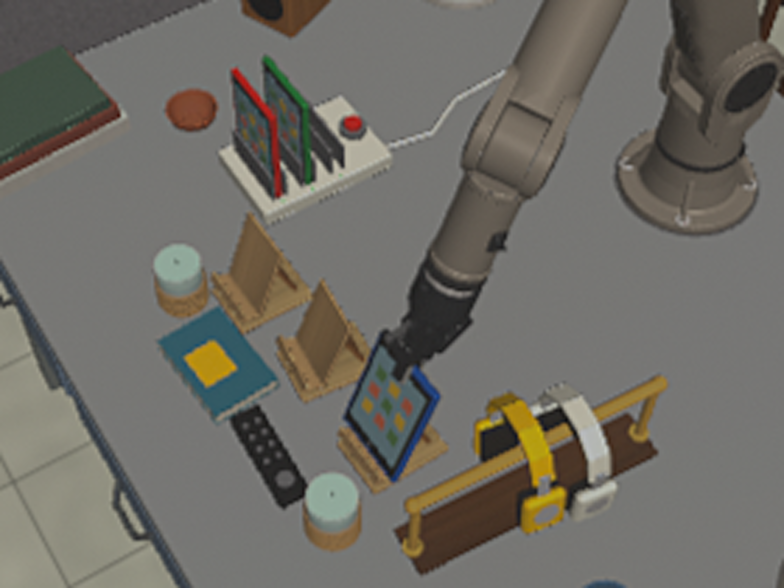

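The blue tablet sits on the left stand with its screen to the front and its back on the plate. The two headsets hang on the bar with a cup on either side. I'll release it and carry on with green.

Run:
```python
from tab import *
release(1)
ok=pick("green") and place(2)
if ok:
    release(2)
    robot.move_to((.62,-.005,.42),down(0)); robot.pause(.2)
    im,_,_=snap("wrist","s1"); cv2.imwrite("pics/s1c.png",cv2.resize(im[40:260,60:410],None,fx=2.28,fy=2.28,interpolation=cv2.INTER_CUBIC))
```

```text
released [-0.6168 -0.3545 -0.6798] 45.9583
green gap 0.11640197615728083 [ 0.5036 -0.3332  0.188 ] [-0.3916  0.0574  4.2274]
lifted gap 0.12453435408774119 [-0.4723 -0.7948 -3.1132]
ledge True h 0.15762467265016689 [-1.5016  0.966   4.3616]
plate True off 0.0017062652772209586 [ 2.8404 -0.305   0.0257] 56.325
released [-0.5741 -0.1011 -0.9807] 57.9417
```

View pics/s1c.png

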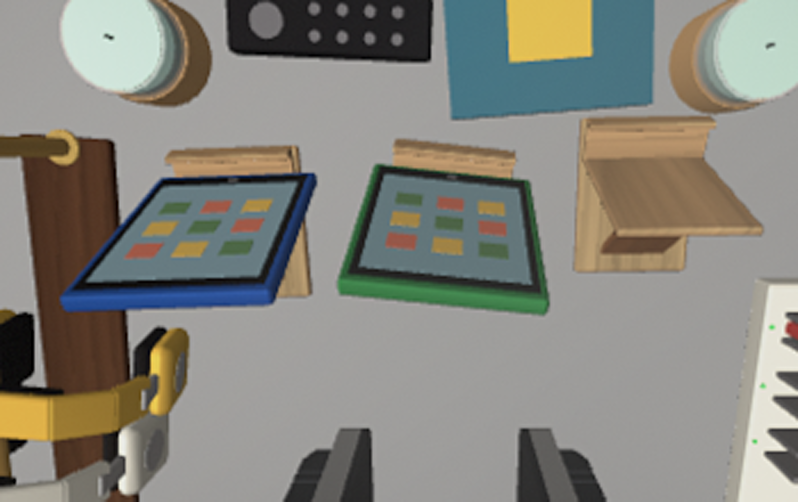

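```bash
sed -i 's/(243,161)/(235,161)/; s/(567,129)/(574,130)/' fit.py; python3 fit.py
python3 - <<'E'
from h import *
d=np.load("pics/s1.npz"); K,E=d["K"],d["E"]
P=lambda c,z: at_z(K,E,np.array(c)/2.28+[60,40],z)
for n,t,b,l in [("blue",[(62,297),(276,297)],[(162,180),(316,176)],[(167,152),(291,149)]),("green",[(339,286),(549,305)],[(375,167),(531,180)],[(395,141),(515,152)])]:
    for nm,pp,z in (("top",t,.189),("bot",b,.031),("lip",l,.044)):
        q=[P(c,z) for c in pp]; print(n,nm,(q[0]+q[1])[:2]/2,"w",np.linalg.norm(q[0]-q[1]),"yaw",np.degrees(np.arctan2(q[0][1]-q[1][1],q[0][0]-q[1][0]))-90)
E
```

```text
[0.6666 0.1521] 1.741215296593262 [[-1.1, 0.2], [0.4, -1.0], [0.6, -0.3], [2.1, -0.0], [-0.7, 0.1], [-1.0, 1.2]]
[ 0.6691 -0.0097] -4.786047232756191 [[-0.6, -1.1], [1.5, 0.0], [-0.2, -0.2], [-0.6, 1.1], [-0.9, 0.8], [0.5, -0.4]]
[ 0.6889 -0.1527] 0.937687542470815 [[0.3, 0.3], [0.5, 0.4], [-1.5, -0.2], [-1.4, 0.5], [1.3, -0.0], [0.5, -1.0]]
[0.0442 0.0332]
blue top [0.6122 0.147 ] w 0.1174740441482288 yaw 0.08823739821100673
blue bot [0.669  0.1508] w 0.11630714507150434 yaw 1.5227149955497907
blue lip [0.6889 0.1524] w 0.09025386505711136 yaw 1.4073350338195212
green top [ 0.6132 -0.0041] w 0.11562079170186058 yaw -5.188911673008306
green bot [ 0.6725 -0.0106] w 0.11766961215695727 yaw -4.53844776192885
green lip [ 0.6919 -0.0117] w 0.08732191974839358 yaw -4.943786494561635
```

Both tablets are centred to about 1 mm. Next I'll move red to stand 3, then check the dock and the red tablet before pressing the button.

```bash
sed -i 's/3:(.6891,-.1519,1.3)/3:(.6889,-.1527,1.0)/' tab.py
python3 - <<'E'
from tab import *
ok=pick("red") and place(3)
if ok:
    release(3)
    robot.move_to((.42,-.15,.42),down(0)); robot.pause(.2)
    im,_,_=snap("wrist","e0"); print(robot.current_time_s())
    for l in ("tablet_red","headset_white","headset_yellow","headset_teal"):
        vision.grab_frame("top"); print(l,[(np.round(r["rect"]).tolist(),round(r["p"],2)) for r in recognise(l,"top")][:3])
    snap("top","t1"); im=cv2.imread("pics/t1_raw.png"); cv2.imwrite("pics/t1c.png",cv2.resize(im[100:300,150:450],None,fx=2.6,fy=2.6,interpolation=cv2.INTER_CUBIC))
E
```

```text
red gap 0.1213396874279981 [ 0.5536 -0.3354  0.1881] [-0.0075  0.4228  4.1685]
lifted gap 0.1202142959942598 [ 0.0178 -0.2228 -3.1145]
ledge True h 0.15740583931513516 [-1.8418  0.4406  3.6244]
plate True off 0.0014378740424624964 [ 2.3021 -0.6746 -0.7457] 69.0833
released [-0.1038  0.239  -0.7467] 70.7083
72.275
tablet_red [([322.0, 171.0, 47.0, 20.0], 0.61), ([250.0, 141.0, 47.0, 16.0], 0.55)]
headset_white [([178.0, 236.0, 49.0, 26.0], 0.88), ([227.0, 182.0, 28.0, 37.0], 0.16)]
headset_yellow [([185.0, 213.0, 48.0, 21.0], 0.91), ([176.0, 234.0, 51.0, 28.0], 0.34)]
headset_teal []
```

View pics/t1c.png

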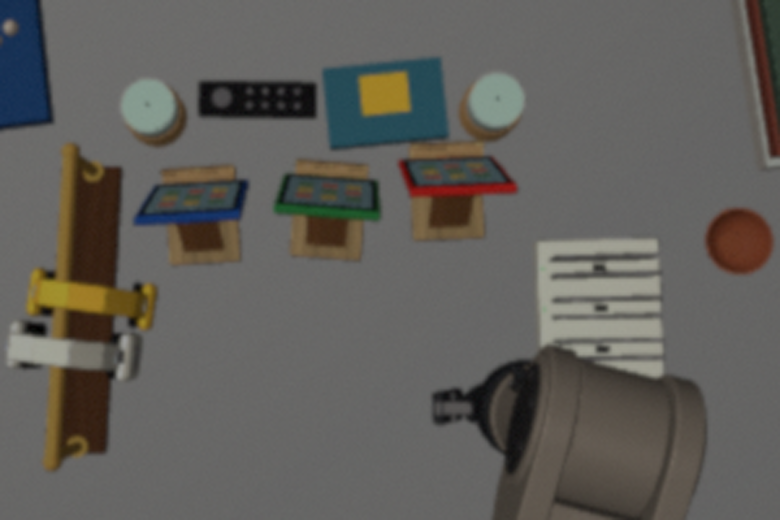

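All three tablets are on stands with screens to the front, and the dock is empty. The yellow headset now sits only about 57 mm from the white one along the bar, slightly yawed, although I hung it 100 mm away. It was probably the knock. I'll look from above and move it back so it hangs free.

Run:
```python
from h import *
xy=(.525,.301)
robot.move_to((xy[0]-.071,xy[1],.33),down(0)); robot.pause(.3); im,K,E=snap("wrist","y1",1)
cv2.imwrite("pics/y1c.png",cv2.resize(im[0:250,100:420],None,fx=2.4,fy=2.4,interpolation=cv2.INTER_CUBIC))
print(proj(K,E,[*xy,.165]),proj(K,E,[*xy,.142]))
```

```text
[[255.2886 105.6752]] [[255.2646 105.6466]]
```

View pics/y1c.png

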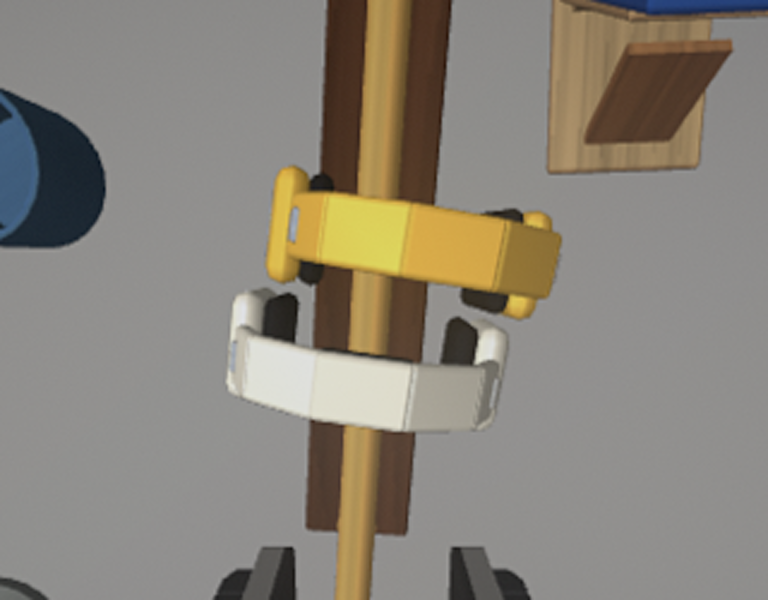

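The view shows the white headset centred on the bar (crown at columns 312–412, bar at 360). The yellow has slid off centre (crown at 322–408, bar at 385) and is rolled and yawed. I'll fit its pose and regrip it accordingly.

Run:
```python
from h import *
from scipy.optimize import least_squares
d=np.load("pics/y1.npz"); K,E=d["K"],d["E"]
px=np.array([(325,194),(410,204),(322,262),(400,276)])/2.4+[100,0]
L=np.array([(15,20,23),(15,-20,23),(-15,20,23),(-15,-20,23)])/1000   # headset frame about crown underside; +y left => x toward +X
def pts(p):
    # headset y axis -> world +y-ish ; headset x -> world x ; yaw psi from world
    R=Ro.from_euler('xyz',[p[2],0,p[3]]).as_matrix()
    c=np.array([p[0],.3346-.064*p[0],.142])+R@[0,p[1],0]
    return L@R.T+c,c
r=least_squares(lambda p:np.r_[(proj(K,E,pts(p)[0])-px).ravel(), ],[.53,.005,0,0])
for f in (r,least_squares(lambda p:np.r_[(proj(K,E,pts(p)[0])-px).ravel(),(p[2]-p[1]/.065)*30],[.53,.005,0,0])):
    print("s",f.x[0],"e",f.x[1],"roll",np.degrees(f.x[2]),"yaw",np.degrees(f.x[3]),"c",pts(f.x)[1],f.fun.round(1))
# white check
px2=np.array([(312,350),(411,361),(312,416),(408,430)])/2.4+[100,0]
f=least_squares(lambda p:(proj(K,E,pts(p)[0])-px2).ravel(),[.47,.0,0,0]); print("white",f.x[:2],np.degrees(f.x[2:]),f.fun.round(1))
```

```text
s 0.5316144233691391 e -0.010148002634299937 roll -34.17742429881954 yaw -7.7083278665370605 c [0.5305 0.2923 0.1477] [ 0.8 -1.3  0.5 -2.3 -1.4  2.2 -0.2  1.8]
s 0.5316470848789256 e 0.008217111887289253 roll 11.144433669198914 yaw -6.869120881884941 c [0.5326 0.3086 0.1436] [-2.8 -2.7  3.5 -0.8 -4.6  2.5  3.5  1.5  2. ]
white [ 0.4697 -0.0014] [-7.5812 -4.4271] [ 1.6 -0.1 -0.1 -0.9  0.   1.4 -1.6 -0.3]
```

The facets and cup sizes show that the yellow headset's crown is at columns 408–503, about 30 mm to the right of the bar. It is rolled about 10° and its right cup probably rests on the table, so it doesn't hang free. I'll fit that pose, regrip it in line with the roll and hang it again at its own place.

```bash
cat > regrip.py <<'E'
from hs import *
from scipy.optimize import least_squares
d=np.load("pics/y1.npz"); K,E=d["K"],d["E"]
px=np.array([(410,204),(503,220),(400,276),(498,298)])/2.4+[100,0]
L=np.array([(15,20,23),(15,-20,23),(-15,20,23),(-15,-20,23)])/1000
def fr(p):
    R=Ro.from_euler('xyz',[p[2],0,p[3]]).as_matrix(); return R,np.array([p[0],p[1],.075*np.sin(p[2])+.124*np.cos(p[2])])
def res(p):
    R,c=fr(p); cu=proj(K,E,np.array([(0,.075,-.124+.055),(0,-.075,-.124+.055)])@R.T+c)[:,0]
    return np.r_[(proj(K,E,L@R.T+c)-px).ravel(), cu-np.array([268,550])/2.4-100]
f=least_squares(res,[.53,.268,.17,-.1])
R,c=fr(f.x)
if __name__=="__main__":
    print(f.x[:2],np.degrees(f.x[2:]),"z",c[2],f.fun.round(1))
    Rt=np.column_stack([R[:,1],R[:,0],-R[:,2]]); o=rpy(Rt); g=c+R@[0,0,.017]
    for h in (.1,0,.2): print(o,robot.inverse_kinematics(g+[0,0,h] if h>.1 else g+R[:,2]*h,o))
E
python3 regrip.py
```

```text
[0.5268 0.2706] [ 7.1463 -7.6736] z 0.13236698592430848 [ 0.5  0.2  1.3 -0.4  0.2  2.  -2.2 -2.   2.  -2.1]
[180.      -7.1463  82.3264] [ 19.8166  35.6595 -70.9603  83.3309  29.8012  78.5026 -57.8777]
[180.      -7.1463  82.3264] [ 17.4654  41.5279 -67.9546  90.8059  36.1415  68.5798 -62.8154]
[180.      -7.1463  82.3264] [ 15.7769  33.2023 -71.9047  70.4965  27.6665  90.8743 -56.6403]
```

Run:
```python
from regrip import *
o=rpy(np.column_stack([R[:,1],R[:,0],-R[:,2]])); g=c+R@[0,0,.017]
fingers.gripper_to(.5)
robot.move_to(g+R[:,2]*.09,o)
hit=robot.line_to(g,o,velocity=.06,f_stop=5); print("hit",hit,robot.current_tool_pos(),g)
if not hit:
    fingers.gripper_to(0,force=40); print("gap",robot.current_finger_gap(),robot.current_contact_force())
    robot.line_to(g+[0,0,.03],o,velocity=.04); robot.line_to(g+[0,0,.205],o,velocity=.15)
    print("gap",robot.current_finger_gap(),robot.current_contact_force())
    robot.line_to((.46,.12,.34),down(0),velocity=.2); robot.pause(.2); snap("wrist","hold2",1.2)
    print(robot.current_time_s())
```

```text
hit False [0.5268 0.2687 0.1497] [0.5265 0.2685 0.1492]
gap 0.3435597712334146 [-0.5024 -0.5596  1.9846]
gap 0.34382145575277895 [ 0.5289  0.3043 -2.3729]
82.275
```

View pics/hold2.png

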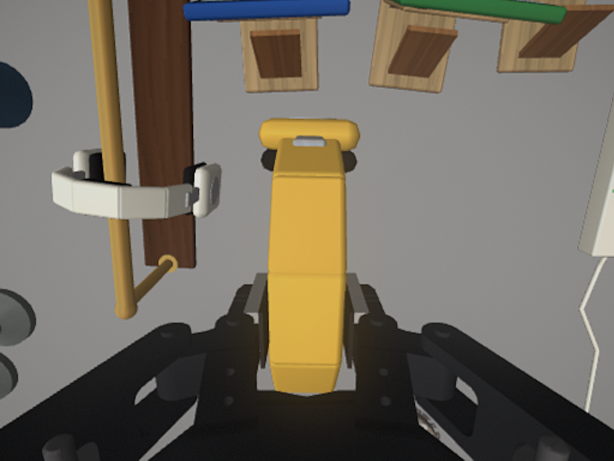

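The grip on yellow matches the first good one: facet edges at rows 177, 273 and 363. I'll hang it, wait, look again, and press the button.

Run:
```python
from hs import *
hang(.5735)
fingers.gripper_to(0)
robot.move_to((.3899,-.3343,.14),down(0))
robot.line_to((.3899,-.3343,.075),velocity=.08)
f0=np.array(robot.current_contact_force())
h1=robot.line_to((.3899,-.3343,.03),velocity=.01,f_stop=1.5); z1=robot.current_tool_pos()[2]
h2=robot.line_to((.3899,-.3343,.03),velocity=.01,f_stop=14); z2=robot.current_tool_pos()[2]
print(h1,z1-.017,h2,z2-.017,robot.current_contact_force(),robot.current_time_s())
robot.pause(.3); print("held",robot.current_tool_pos(),robot.current_contact_force())
robot.line_to((.3899,-.3343,.2),velocity=.1)
robot.move_to((.52-.071,.29,.36),down(0)); robot.pause(.3); im,_,_=snap("wrist","fin",1)
top,_,_=snap("top","fint",1)
a=cv2.resize(im[0:230,80:400],(600,431),interpolation=cv2.INTER_CUBIC)
cv2.imwrite("pics/finc.png",a); cv2.imwrite("pics/fintc.png",cv2.resize(top[100:290,150:450],None,fx=2.6,fy=2.6,interpolation=cv2.INTER_CUBIC))
print(robot.current_time_s())
```

```text
hit True [0.5734 0.2977 0.1588] [-0.7958 -0.1665  5.2316]
[-1.079  -0.571  -0.2266] 87.825
True 0.05117665331640138 True 0.04618847244891629 [-0.5442  1.4988  4.5262] 94.2833
held [ 0.3896 -0.3342  0.0632] [-0.269   0.0977  5.6043]
98.8083
```

View pics/finc.png

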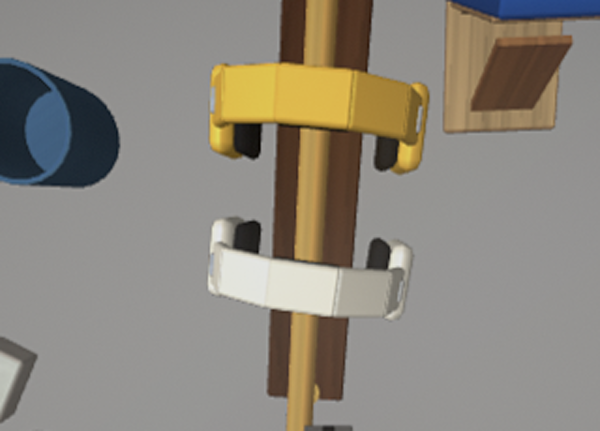

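Both headsets now straddle the bar with their crowns centred on it, about 100 mm apart and clear of each other. The button's held force was 5.6 N, which only just meets the 5 N at full travel. I'll press again more firmly to be sure.

Run:
```python
from h import *
robot.move_to((.3899,-.3343,.14),down(0)); robot.line_to((.3899,-.3343,.074),velocity=.08)
h=robot.line_to((.3899,-.3343,.056),velocity=.008,f_stop=25)
print(h,robot.current_tool_pos(),robot.current_contact_force()); robot.pause(.3)
t=robot.current_tool_pos()
if robot.current_contact_force()[2]<12:
    h=robot.line_to((.3899,-.3343,t[2]-.002),velocity=.008,f_stop=25); 
    for _ in range(3): robot.pause(.1); print(h,robot.current_tool_pos(),robot.current_contact_force())
robot.line_to((.3899,-.3343,.2),velocity=.1)
robot.move_to((.35,-.1,.4),down(0)); robot.pause(.5)
t,_,_=snap("top","ft",1); s,_,_=snap("scene","fs",1)
a=cv2.resize(t[110:290,150:430],(700,450),interpolation=cv2.INTER_CUBIC); cv2.imwrite("pics/fin2.png",a)
print(robot.current_time_s())
```

```text
True [ 0.3899 -0.3343  0.0631] [-1.3102  0.8738  5.7356]
False [ 0.3901 -0.3343  0.063 ] [-4.5406  1.2959 15.7833]
False [ 0.3901 -0.3343  0.063 ] [-4.7528  2.4823 14.822 ]
False [ 0.39   -0.3343  0.063 ] [-5.3415  1.9249 15.2203]
107.9583
```

View pics/fin2.png

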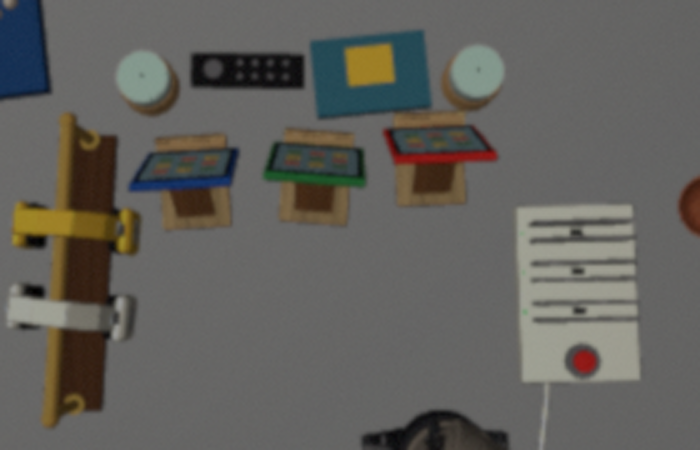

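The second press held 15 N at a stationary depth, so the button was bottomed out. The picture shows both headsets hanging, all three tablets on stands, the dock empty and the bystanders where they were. The job is ready to hand in.

```bash
python3 -c "
from station import workorder
print(workorder.close_job())"
```

```text
the job is handed in; nothing more can be done
None
```

The job is handed in: both headsets hang on the bar (yellow re-hung after it was displaced), all three tablets are on their own stands with screens to the front, and the power button was pressed fully in after the dock was empty.

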